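# Run the hold-to-test check on a relay tester

### The arm

A 6-joint arm with a two-finger parallel gripper is mounted at the origin on the work surface; the furniture and walls round the work are solid. World frame = base frame: x ahead of the robot, y to its left, z up, the work surface at z = 0. Lengths are in m, angles in degrees, forces in N, time in s.
With the tool pointing down it reaches from about 0.25 to 0.775 m from the base axis. Payload 4 kg.
Tool frame: the origin (TCP) lies midway between the tips of the shut fingers; the grasp point (between the pads) lies manip.grip_point_offset behind it (manip.grip_point_offset is the distance from the TCP to the grasp point, in m); y points along the fingers, z is the direction in which the jaws open and shut, and the axes are right-handed (so a half turn about y gives the same grasp; the last joint's range is limited). The gripper opens to 94 mm and grips with 3 to 60 N. Pads are 16 mm wide; open, the fingers measure 119 mm over their backs; the gripper's body (75 mm by 177 mm) begins 78 mm behind the grasp point.
Start: joints at [-78.501, 4.996, 78.535, -0, 96.463, -5.907], TCP at [0.165, -0.525, 0.182] pointing down, gripper open.
Joint ranges: [-177.83, 177.83], [-43.37, 116.18], [15.69, 146.23], [-61.86, 241.86], [9.47, 152.12], [-147.06, 147.06]. Speed limits (degrees/s): [159.86, 159.86, 180, 180, 180, 180].

### API

Orientations are given as [roll, pitch, yaw] about the fixed x, y, z axes, in that order (R = Rz(yaw) Ry(pitch) Rx(roll)).
In Python, from station import manip, vision gives the robot as it stands.
- The arm moves only by the shell command python3 -m jog 'ROWS' [FORCE]. ROWS is JSON, one flat list of numbers, 7 for each row, row after row: the closure, from 0 (fully open) to 1 (shut), then the shift along the tool's x, y, z scaled (see below), then the turn, a rotation vector about the tool's x, y, z scaled (see below). A call has 1 to 20 rows; each row shifts and turns the commanded pose from where the row before left it, along the tool's axes as they then stand; what a row does not reach is not made up. The controller multiplies each number of a shift by 0.2 m and each number of a turn by pi rad. A row lasts 1/8 s, in which the tool goes at most 62.5 mm and 10.7 degrees, less where a joint would pass 70% of its speed; a pose out of reach is approached as far as the arm can. A call with a number of a shift or a turn outside -1 to 1 is refused whole. A call with a gripper value outside its range is refused whole. The fingers move at their own pace and stop on an object; FORCE is the grip in N (left out, the last holds). Time passes only in rows, so rows that do not move let the fingers close. It gives the time, the measured TCP pose, the force and the opening at its end, in the units of the state.
- manip.sense(): the state, without advancing time (a new reading comes with each control period).
- vision.snapshot(name): name is "scene" or "top" or "wrist"; returns a dict with "pixels" (384x512x3 uint8, red, green, blue), "fx", "fy", "cx", "cy" (pixels), "world_from_camera" (4x4, takes a point from camera to world coordinates); the wrist camera has in their place "tool_from_camera" (4x4, takes a point from camera to tool coordinates, whose origin is the TCP and whose axes are the tool frame's). Camera axes: x right, y down, z forward; pixel columns grow to the right and rows downward; lengths in m; the calibration is good to about 2 mm. The wrist camera is an equidistant fisheye: a pixel r from the principal point sees the ray r / f radians off the axis. A picture is of the moment at which its call begins: read the wrist's pose just before it. There is no depth.
- manip.close_job(): hands the job in, once; it reports no verdict.
The state is a dict: "time_s": time; "qpos": joint angles; "joint_velocities": joint speeds; "effort": joint torques, N m; "ee_pos": TCP position; "ee_rot": TCP orientation; "force": force on the tool from outside, world axes, zero at the start; "wrist_torque": the same for the moment, N m; "width": opening from 0.0 (shut) to 1.0 (fully open).
Only numpy, scipy, OpenCV 4.12 (cv2) and the standard library are available. Lean on these libraries where they do the work, as an engineer would, in place of code of your own. Each camera call takes 0.05 s, during which the arm holds its last target.

### The job

The relay is already seated in the bench tester, so run its test with the closed fingertips: first press the white-marked end of the black rocker switch down until the rocker has tipped fully over, then push the blue button fully in, where it stays, then push the green button fully down and keep it held down. The program finishes while the fingers are still holding the green button down. Keep to that order, leave the red button alone, and do not lift or shift the relay or the other loose things on the desk.

Things in the scene. Friction and masses are not known exactly. Their poses are not given: they have to be found in the camera images.
- tester_base: fixed aluminium plate of the tester, 136 (its x) x 300 (its y) x 12 mm, lying flat on the desk ahead of the robot, turned up to 15 degrees; origin under its centre, z up. Four square switch stations stand on it in a row at x = +28, y = -108, -36, 36 and 108 mm of its frame, turned as it is; which station is at which of the four places changes. A black open socket (40 x 40 mm, rim 22 mm above the desk) with the relay is in front of the row at x = -38, y = 0 mm
- rocker_station: fixed grey housing of the rocker switch, 64 x 64 x 38 mm, origin under its centre (12 mm above the desk); the white-marked end of the rocker is at its -x side, towards the robot. The black paddle is 60 mm long (along x) and 36 mm wide (along y), pivots at its middle about the y axis 47 mm above the origin, and its upper face is 8 mm above the pivot
- rocker (a joint): tilt of the black rocker in rad, about 0 to 0.05 at the start (off, marked end up by 0.15 rad), 0.30 = fully over (marked end down by 0.15 rad, a hard stop). It has no spring: stiff friction, about 4 N at the white mark, and it stays where it is left
- rocker_on (a point): the white bar on the rocker's upper face, 22 mm from the pivot towards the marked end: the place to press (the paddle's end is 8 mm farther out); about 70 mm above the desk at the start, 6.5 mm lower when fully over. It moves with the rocker
- blue_station: fixed grey housing of the blue button, 64 x 64 x 38 mm, origin under its centre, which is also under the button's axis (12 mm above the desk)
- blue_button (a joint): how far the blue button is pushed down in m: 0 at the start, 0.008 = fully in (a hard stop). It has no spring: about 4 N of friction, and it stays where it is left
- blue_top (a point): centre of the blue round cap's upper face (diameter 32 mm), 64.5 mm above the desk at the start; moves down with it. Its steel bezel (diameter 40 mm) tops out at 53 mm above the desk
- green_station: fixed grey housing of the green button, same as the blue one; includes the green button
- green_button (a joint): how far the green button is pushed down in m: 0 released, 0.008 = fully down (a hard stop). A spring returns it: about 1 N at the start of the travel, 5 N at the end
- green_top (a point): centre of the green round cap's upper face (diameter 32 mm), 64.5 mm above the desk when released; moves down with it
- red_button (a joint): how far the red stop button is pushed down in m: 0 released; spring-loaded; to be left alone
- red_top (a point): centre of the red round cap's upper face (diameter 38 mm), 64.5 mm above the desk
- relay_part: loose black relay cube, 28 x 28 x 24 mm, standing in the socket at the front of the tester, its top 41 mm above the desk; origin under its centre; to be left alone
- spool: loose solder spool, diameter 58, 42 mm high, standing on the desk to the right of the tester; origin under its centre; bystander
- cutters: loose side cutters with blue handles, 52 x 108 x 14 mm, lying on the desk to the right of the tester; origin under the centre; bystander

How it is judged:
By the outcome, as a careful person would: the job done as asked, in the order asked, and still so for the second after the job is handed in, while the arm keeps its last pose, push and grip.
It also fails if it takes over 42 s, if anything falls off the work surface, if the arm or the gripper's body presses on something with over 40 N, if the wrist force passes 120 N, or if a joint passes its speed limit or range.

## Working session

There is one attempt and no reset: what is moved stays moved. The work goes in short steps, Python scripts to look and compute and a shell command to move; the robot and the scene stay as the last step left them, time stands still between calls to the robot, and variables do not carry over. Pictures are saved under pics/ and viewed, and the job is handed in when it is done.

```bash
ls; mkdir -p pics; python3 - <<'E'
from station import manip, vision
import cv2
s=manip.sense();print(s, manip.grip_point_offset)
for n in("scene","top"):
    d=vision.snapshot(n);cv2.imwrite(f"pics/{n}0.png",d["pixels"][:,:,::-1]);print(n,d["fx"],d["fy"],d["cx"],d["cy"],d["world_from_camera"])
E
```

```text
pics
{'time_s': 0.0, 'qpos': array([-7.85021604e+01,  5.03835264e+00,  7.86225731e+01, -1.94056251e-04,
        9.64625919e+01, -5.90730928e+00]), 'joint_velocities': array([ 0.02417758, -0.16241252, -0.02254143,  0.03164372, -0.01881268,
       -0.02752583]), 'effort': array([ 4.10608945e-04, -3.40175807e+01, -3.02426720e+01,  7.18041253e-02,
        3.31019587e-02, -1.59749648e-04]), 'ee_pos': array([ 0.16439479, -0.52423869,  0.18033067]), 'ee_rot': array([-9.01228816e+01,  1.25205077e-02, -1.62594886e+02]), 'force': array([-0.65063398,  0.73511783,  1.07489885]), 'wrist_torque': array([-0.01934566,  0.01139845, -0.00477057]), 'width': 1.0057497903864563} 0.0188
scene 476.00562225610514 476.00562225610514 251.6520090225899 190.84019388997646 [[-0.62045564 -0.51237765  0.59372043 -0.15589315]
 [-0.78394148  0.38427365 -0.48761616  0.44627674]
 [ 0.0216925  -0.76798627 -0.64009884  0.70959302]
 [ 0.          0.          0.          1.        ]]
top 394.867225411221 394.867225411221 257.84314613790576 190.67047791856007 [[ 0.01685604 -0.97597302  0.21723842  0.26092051]
 [-0.99984539 -0.01536526  0.00854987 -0.07208381]
 [-0.00500652 -0.21734895 -0.97608113  0.91518414]
 [ 0.          0.          0.          1.        ]]
```

View pics/scene0.png

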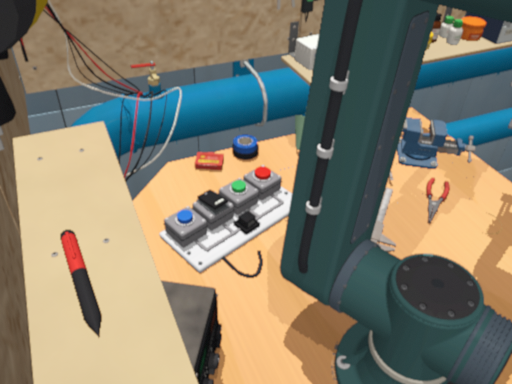

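View pics/top0.png

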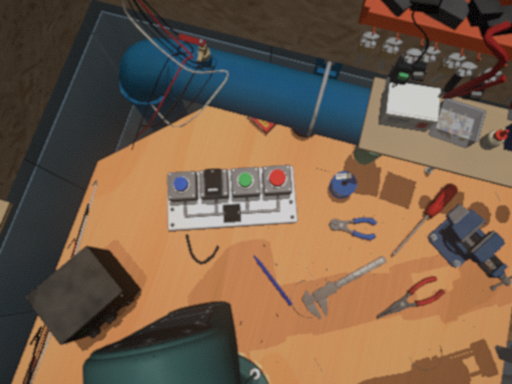

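The top view shows, left to right: blue button (181,184), rocker (213,183), green (245,180) and red (277,178). The plate spans about (168–297, 166–230) and the relay is at (232,213). Next I measure the caps in both views.

```bash
cat > h.py <<'E'
from station import manip, vision
import cv2, numpy as np
def ray(d,u,v):
    T=np.array(d["world_from_camera"]);r=T[:3,:3]@np.array([(u-d["cx"])/d["fx"],(v-d["cy"])/d["fy"],1]);return T[:3,3],r
def onz(d,u,v,z):
    o,r=ray(d,u,v);return o+r*(z-o[2])/r[2]
def tri(a,b):
    (o1,r1),(o2,r2)=a,b
    A=np.stack([r1,-r2],1);t=np.linalg.lstsq(A,o2-o1,rcond=None)[0]
    p,q=o1+r1*t[0],o2+r2*t[1];return (p+q)/2,np.linalg.norm(p-q)
def proj(d,p):
    T=np.linalg.inv(d["world_from_camera"]);c=T[:3,:3]@p+T[:3,3];return d["fx"]*c[0]/c[2]+d["cx"],d["fy"]*c[1]/c[2]+d["cy"]
ROI={"top":(165,160,300,235),"scene":(155,155,300,270)}
H={"blue":(105,125),"green":(55,85),"red":(0,6)}
def blobs(d,n):
    x0,y0,x1,y1=ROI[n];hsv=cv2.cvtColor(d["pixels"],cv2.COLOR_RGB2HSV);out={}
    for c,(a,b) in H.items():
        m=cv2.inRange(hsv,(a,130,60),(b,255,255))
        if c=="red": m|=cv2.inRange(hsv,(174,130,60),(180,255,255))
        k=np.zeros_like(m);k[y0:y1,x0:x1]=m[y0:y1,x0:x1]
        N,l,st,ce=cv2.connectedComponentsWithStats(k);i=1+np.argmax(st[1:,4]);out[c]=(ce[i],st[i])
    return out
E
python3 - <<'E'
from h import *
S={n:vision.snapshot(n) for n in("top","scene")};B={n:blobs(S[n],n) for n in S}
for c in H:
    t,s=B["top"][c],B["scene"][c]
    print(c,t[0].round(1),t[1],s[0].round(1),s[1],"top@z",onz(S["top"],*t[0],.0625).round(4),"scene@z",onz(S["scene"],*s[0],.0625).round(4),tri(ray(S["top"],*t[0]),ray(S["scene"],*s[0])))
a=S["top"]["pixels"][155:240,160:305];cv2.imwrite("pics/t1.png",cv2.resize(a[:,:,::-1],None,fx=5,fy=5,interpolation=2))
a=S["scene"]["pixels"][155:270,155:300];cv2.imwrite("pics/s1.png",cv2.resize(a[:,:,::-1],None,fx=5,fy=5,interpolation=2))
E
```

```text
Traceback (most recent call last):
  File "h.py", line 21, in blobs
    N,l,st,ce=cv2.connectedComponentsWithStats(k);i=1+np.argmax(st[1:,4]);out[c]=(ce[i],st[i])
                                                      ~~~~~~~~~^^^^^^^^^^
ValueError: attempt to get argmax of an empty sequence
```

```bash
sed -i 's/(55,85)/(45,90)/; s/(a,130,60)/(a,110,50)/; s/(105,125)/(100,130)/' h.py
python3 - <<'E'
from h import *
S={n:vision.snapshot(n) for n in("top","scene")}
a=S["top"]["pixels"][155:240,160:305];cv2.imwrite("pics/t1.png",cv2.resize(a[:,:,::-1],None,fx=5,fy=5,interpolation=2))
a=S["scene"]["pixels"][155:270,155:300];cv2.imwrite("pics/s1.png",cv2.resize(a[:,:,::-1],None,fx=5,fy=5,interpolation=2))
h=cv2.cvtColor(S["top"]["pixels"],cv2.COLOR_RGB2HSV);print(h[184,181],h[180,245],h[178,277])
h=cv2.cvtColor(S["scene"]["pixels"],cv2.COLOR_RGB2HSV);print(h[215,184],h[186,238],h[173,262])
B={n:blobs(S[n],n) for n in S}
for c in H:
    t,s=B["top"][c],B["scene"][c]
    print(c,t[0].round(1),t[1],s[0].round(1),s[1],"top@z",onz(S["top"],*t[0],.0625).round(4),"scene@z",onz(S["scene"],*s[0],.0625).round(4),tri(ray(S["top"],*t[0]),ray(S["scene"],*s[0])))
E
```

```text
[112 150 170] [ 63 121 166] [  2 185 200]
[107 189 225] [ 69 156 209] [  2 205 241]
blue [180.2 183.4] [174 178  13  12 127] [184.5 216. ] [177 210  15  13 159] top@z [0.4645 0.1083 0.0625] scene@z [0.4632 0.1087 0.0625] (array([0.46453908, 0.10830451, 0.06143536]), np.float64(0.0005687727718784755))
green [244.9 179.4] [240 174  11  12 109] [238.3 186. ] [232 181  13  11 121] top@z [ 0.4758 -0.0354  0.0625] scene@z [ 0.4743 -0.0337  0.0625] (array([ 0.47638993, -0.03528878,  0.06030656]), np.float64(2.9145721235417427e-07))
red [276.9 177.1] [269 169  17  17 213] [209.7 162.1] [195 155  28  15 249] top@z [ 0.4823 -0.1066  0.0625] scene@z [ 0.5822 -0.0336  0.0625] (array([ 0.51609642, -0.06028312,  0.08081149]), np.float64(0.11831596774574714))
```

View pics/t1.png

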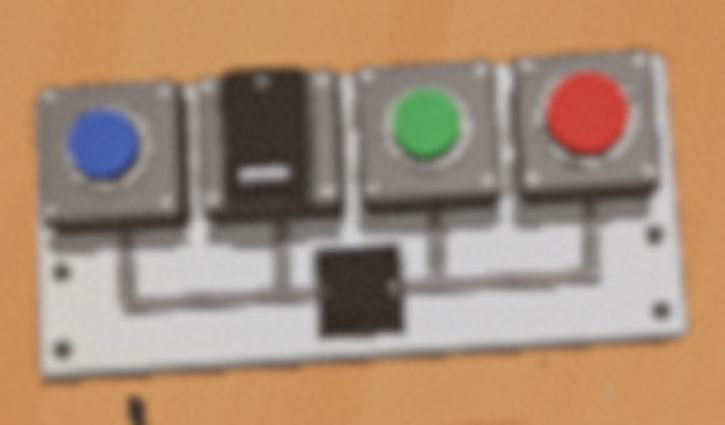

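View pics/s1.png

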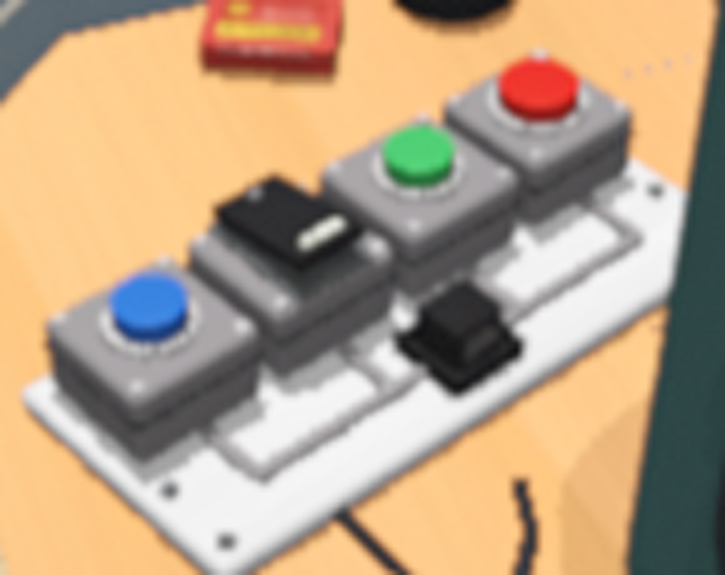

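Both views give blue at (0.4645, 0.108) and green at (0.476, -0.035). They are 144 mm apart, as they should be, so yaw is about 4.5° and the rocker is midway at about (0.470, 0.0365). Next I shut the fingers, turn to the tester's yaw and work out the travel.

```bash
python3 -m jog '[1,0,0,0,0,0.036,0, 1,0,0,0,0,0.036,0, 1,0,0,0,0,0,0, 1,0,0,0,0,0,0]' 20
cat >> h.py <<'E'
from scipy.spatial.transform import Rotation as Ro
def go(p):
    s=manip.sense();R=Ro.from_euler("xyz",s["ee_rot"],degrees=True)
    print("t",s["time_s"],"pos",s["ee_pos"].round(4),"rot",s["ee_rot"].round(2),"F",s["force"].round(1),"w",round(float(s["width"]),3))
    d=R.inv().apply(np.array(p)-s["ee_pos"]);print("shift tool units total",(d/.2).round(3))
E
python3 - <<'E'
from h import *
S=vision.snapshot("top")
hsv=cv2.cvtColor(S["pixels"],cv2.COLOR_RGB2HSV)
k=S["pixels"].min(2);m=np.zeros_like(k);m[184:196,203:222]=(k[184:196,203:222]>120)
N,l,st,ce=cv2.connectedComponentsWithStats(m);
print(st[1:],ce[1:]);i=1+np.argmax(st[1:,4])
print("mark",onz(S,*ce[i],.070))
a=np.radians(4.5);x=np.array([np.cos(a),np.sin(a)]);p=np.array([.4704,.0365])
for r in(-20.6,-24):print(p+x*r/1000)
go([*(p+x*-.0235),.12])
E
```

```text
time_s: 0.8
ee_pos: [0.1645, -0.5248, 0.1814]
ee_rot: [-90.0, -0.0, -175.5]
force: [-0.6, 0.0, -0.5]
width: 0.615
[[208 188  10   3  24]
 [203 193   1   3   3]] [[212.625      189.16666667]
 [203.         194.        ]]
mark [0.4508459 0.0346659 0.07     ]
[0.4498635  0.03488374]
[0.44647398 0.03461698]
t 0.85 pos [ 0.1645 -0.5248  0.1815] rot [ -90.      0.   -175.48] F [0.3 0.3 0.9] w 0.569
shift tool units total [-1.628  0.307 -2.677]
```

The white mark measured directly at (0.451, 0.0347) agrees with the predicted (0.450, 0.0349). I travel at height first.

```bash
python3 -m jog '[1,-0.116,0,-0.191,0,0,0, 1,-0.116,0,-0.191,0,0,0, 1,-0.116,0,-0.191,0,0,0, 1,-0.116,0,-0.191,0,0,0, 1,-0.116,0,-0.191,0,0,0, 1,-0.116,0,-0.191,0,0,0, 1,-0.116,0,-0.191,0,0,0, 1,-0.116,0,-0.191,0,0,0, 1,-0.116,0,-0.191,0,0,0, 1,-0.116,0,-0.191,0,0,0, 1,-0.116,0,-0.191,0,0,0, 1,-0.116,0,-0.191,0,0,0, 1,-0.116,0,-0.191,0,0,0, 1,-0.116,0,-0.191,0,0,0, 1,0,0,0,0,0,0, 1,0,0,0,0,0,0]'
python3 - <<'E'
from h import *
go([.447,.0347,.085])
d=vision.snapshot("wrist");cv2.imwrite("pics/w1.png",d["pixels"][:,:,::-1])
d=vision.snapshot("scene");cv2.imwrite("pics/s2.png",d["pixels"][:,:,::-1])
E
```

```text
time_s: 2.85
ee_pos: [0.4466, 0.0332, 0.1814]
ee_rot: [-90.0, -0.0, -175.5]
force: [-0.6, 0.3, -0.5]
width: 0.003
t 2.85 pos [0.4466 0.0332 0.1814] rot [-8.9960e+01 -3.0000e-02 -1.7551e+02] F [-0.6  0.3 -0.5] w 0.003
shift tool units total [-0.003  0.482 -0.008]
```

View pics/w1.png

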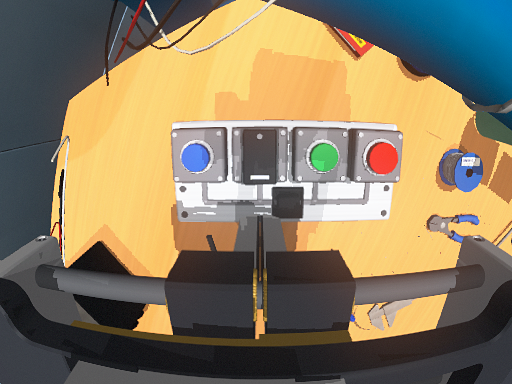

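The wrist view shows the shut fingers (col ~261) in line with the rocker's white mark (260,178). Blue is at (195,157), green at (323,157) and red at (381,157), so the order matches the top view. Now I descend over the mark.

```bash
python3 -m jog '[1,0,0.16,-0.008,0,0,0, 1,0,0.16,0,0,0,0, 1,0,0.16,0,0,0,0, 1,0,0,0,0,0,0, 1,0,0,0,0,0,0]'
python3 - <<'E'
from h import *
go([.447,.0347,.074])
d=vision.snapshot("scene");cv2.imwrite("pics/s3.png",cv2.resize(d["pixels"][130:270,140:310,::-1],None,fx=4,fy=4,interpolation=2))
d=vision.snapshot("wrist");cv2.imwrite("pics/w2.png",cv2.resize(d["pixels"][80:280,140:420,::-1],None,fx=2.5,fy=2.5,interpolation=2))
E
```

```text
time_s: 3.58
ee_pos: [0.4475, 0.0344, 0.0869]
ee_rot: [-90.0, 0.1, -175.6]
force: [0.2, -0.3, 0.3]
width: 0.004
t 3.575 pos [0.4475 0.0344 0.0869] rot [-8.9970e+01  1.3000e-01 -1.7562e+02] F [ 0.2 -0.3  0.3] w 0.004
shift tool units total [ 0.003  0.065 -0.002]
```

View pics/s3.png

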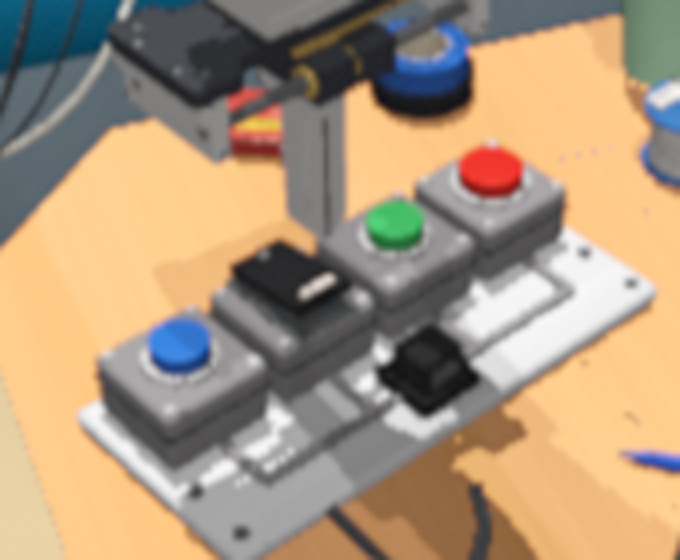

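View pics/w2.png

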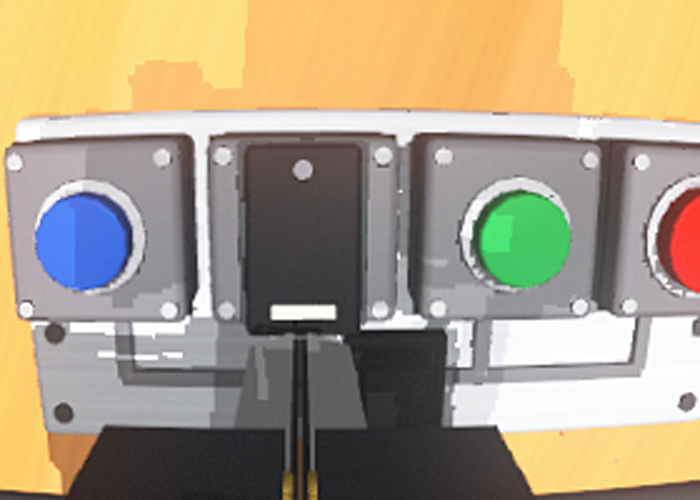

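```bash
python3 - <<'E'
from h import *
p=manip.sense()["ee_pos"];d=vision.snapshot("scene")
u,v=proj(d,p);print("tcp px",u,v,"crop",(u-140)*4,(v-130)*4)
for q in([.4508,.0347,.07],p+[.008,0,0],p+[0,.0125,0],p-[0,.0125,0]):
    u,v=proj(d,np.array(q));print((u-140)*4,(v-130)*4)
im=d["pixels"][160:220,190:250,::-1];cv2.imwrite("pics/s4.png",cv2.resize(im,None,fx=10,fy=10,interpolation=0))
E
```

```text
tcp px 219.03600068829562 195.86742268659103 crop 316.14400275318246 263.4696907463641
313.8612719405652 286.89356498038046
306.9663623891107 255.25965117648127
295.69723673447857 273.2114435530601
336.33209862253045 253.85117995511405
```

View pics/s4.png

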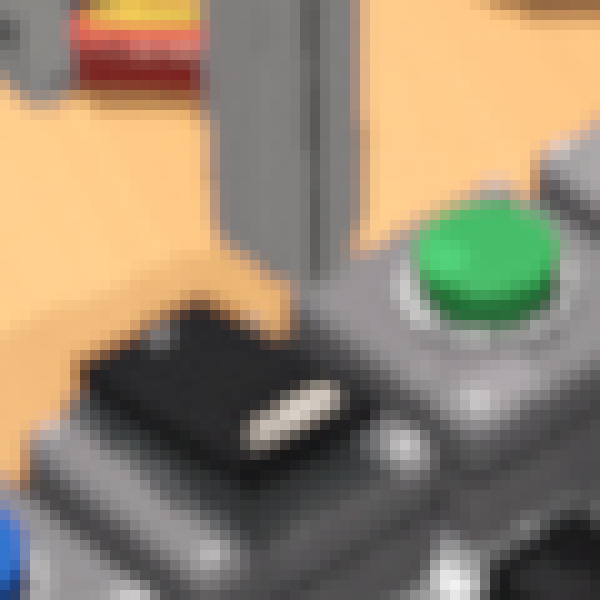

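The scene view shows the fingertip at about (221,188), but the reported TCP projects to (219,196). So the tips look roughly 15–20 mm higher than reported. I check that against the other views before pressing.

```bash
python3 - <<'E'
from h import *
s=manip.sense();p=s["ee_pos"];print(s["time_s"],p,s["qpos"].round(2),s["joint_velocities"].round(3))
d=vision.snapshot("top");print(proj(d,p))
im=d["pixels"][140:240,150:310,::-1];cv2.imwrite("pics/t4.png",cv2.resize(im,None,fx=5,fy=5,interpolation=0))
w=vision.snapshot("wrist");T=np.array(w["tool_from_camera"]);print(T.round(3),w["fx"],w["cx"],w["cy"])
Ti=np.linalg.inv(T)
for q in([0,0,0],[0,-.0188,0],[.008,0,0],[-.008,0,0]):
    c=Ti[:3,:3]@np.array(q)+Ti[:3,3];th=np.arctan2(np.hypot(c[0],c[1]),c[2]);n=c[:2]/np.hypot(c[0],c[1]);print(q,w["fx"]*th*n+[w["cx"],w["cy"]])
im=w["pixels"][150:270,200:320,::-1];cv2.imwrite("pics/w4.png",cv2.resize(im,None,fx=5,fy=5,interpolation=0))
E
```

```text
3.725 [0.44803538 0.03481138 0.08736787] [-2.7900e+00 -5.9500e+00  1.0017e+02 -1.0000e-02  8.5580e+01  8.2790e+01] [ 0.368  0.164  0.266  0.035 -0.04   0.029]
(np.float64(211.56024694628405), np.float64(188.65493913830537))
[[ 0.     0.969  0.248 -0.071]
 [ 0.    -0.248  0.969 -0.203]
 [ 1.    -0.    -0.     0.001]
 [ 0.     0.     0.     1.   ]] 297.3186396354542 259.6201878624883 188.12145249500603
[0, 0, 0] [258.86920688 213.87347563]
[0, -0.0188, 0] [258.79881999 223.23632832]
[0.008, 0, 0] [258.8818896 224.1857939]
[-0.008, 0, 0] [258.85685961 203.30456433]
```

View pics/t4.png

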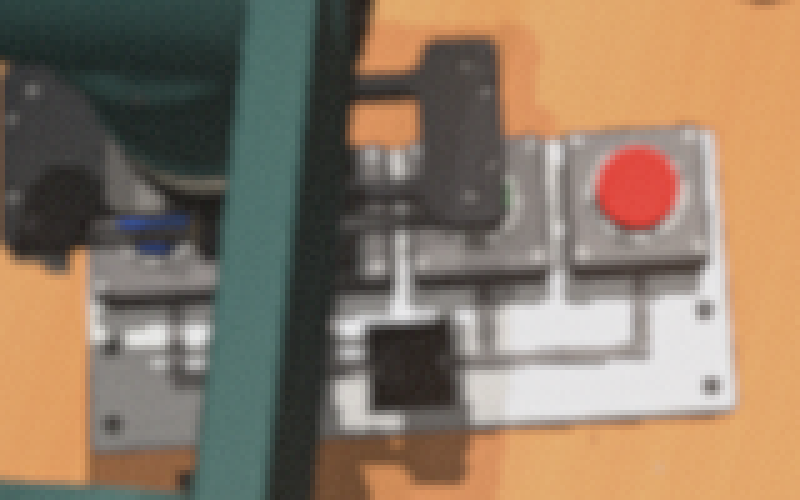

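View pics/w4.png

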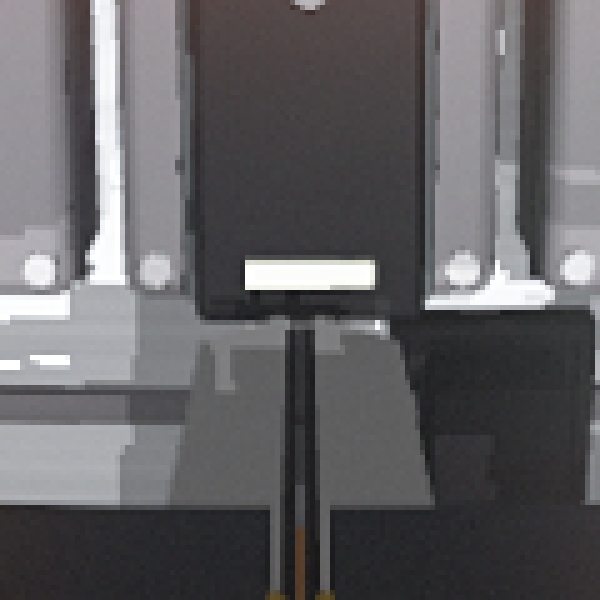

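Wrist view: the tip edge is at about (260,213), where a point 19 mm behind the TCP would be, so it agrees with the scene view. The true tips are probably about 19 mm above the reported TCP. I descend guarded by force.

```bash
python3 -m jog '[1,0,0.03,0,0,0,0, 1,0,0.03,0,0,0,0, 1,0,0,0,0,0,0]'
python3 - <<'E'
from h import *
go([.447,.0347,.060])
d=vision.snapshot("scene");cv2.imwrite("pics/s5.png",cv2.resize(d["pixels"][160:220,180:260,::-1],None,fx=8,fy=8,interpolation=2))
E
```

```text
time_s: 4.2
ee_pos: [0.446, 0.0352, 0.0724]
ee_rot: [-90.0, -0.1, -175.5]
force: [0.2, -0.4, -0.5]
width: 0.001
t 4.2 pos [0.446  0.0352 0.0724] rot [-9.0010e+01 -1.1000e-01 -1.7554e+02] F [ 0.2 -0.4 -0.5] w 0.001
shift tool units total [-0.005  0.062  0.003]
```

View pics/s5.png

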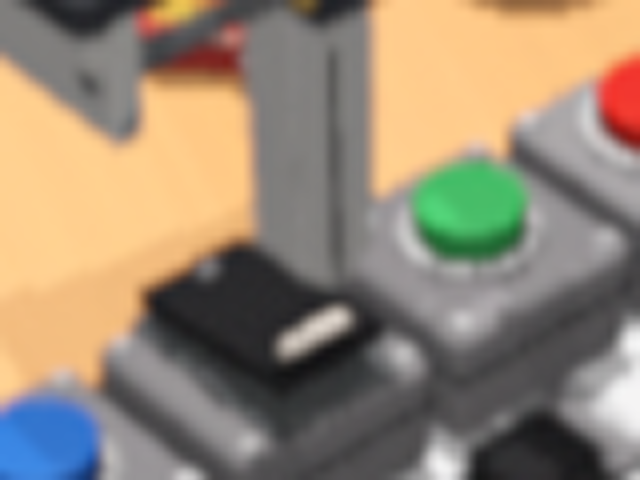

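```bash
python3 - <<'E'
from h import *
w=vision.snapshot("wrist")
im=w["pixels"][130:270,180:340,::-1];cv2.imwrite("pics/w5.png",cv2.resize(im,None,fx=5,fy=4.2,interpolation=2))
d=vision.snapshot("scene");p=manip.sense()["ee_pos"]
def pr(q): 
    u,v=proj(d,np.array(q));return round((u-180)*8),round((v-160)*8)
for dx in(-.008,.008):
  for dy in(-.0125,0,.0125):
    print(dx,dy,[pr(p+[dx,dy,z]) for z in(0,.0188)])
E
```

```text
-0.008 -0.0125 [(374, 330), (373, 273)]
-0.008 0 [(334, 350), (332, 293)]
-0.008 0.0125 [(293, 369), (291, 313)]
0.008 -0.0125 [(337, 297), (336, 241)]
0.008 0 [(297, 316), (295, 260)]
0.008 0.0125 [(257, 336), (254, 279)]
```

View pics/w5.png

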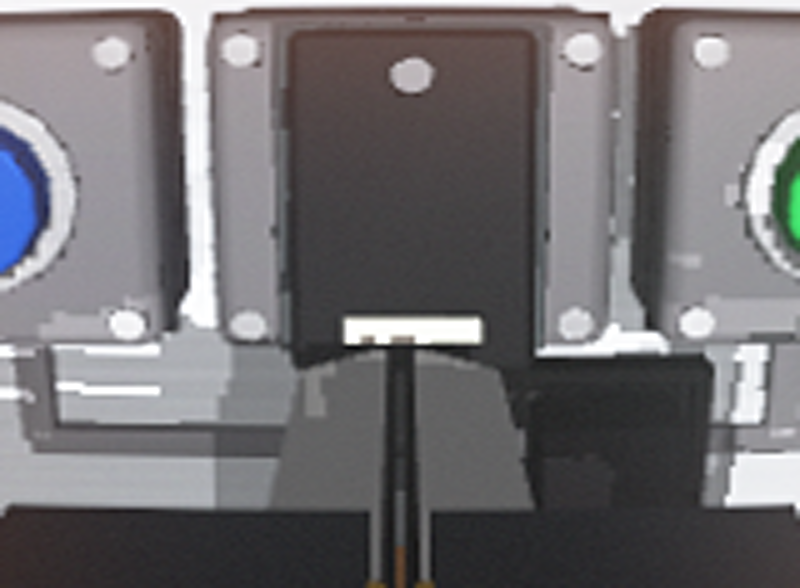

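The tips are rounded, and their outline in the scene view fits a point about 19–20 mm above the reported TCP. So I expect contact near a reported z of 0.051. I continue down guarded.

```bash
python3 -m jog '[1,0,0.025,0,0,0,0, 1,0,0.025,0,0,0,0, 1,0,0.015,0,0,0,0, 1,0,0,0,0,0,0]'
python3 - <<'E'
from h import *
go([.447,.0347,.045])
d=vision.snapshot("scene");cv2.imwrite("pics/s6.png",cv2.resize(d["pixels"][160:220,180:260,::-1],None,fx=8,fy=8,interpolation=2))
E
```

```text
time_s: 4.85
ee_pos: [0.4464, 0.0351, 0.06]
ee_rot: [-90.0, -0.1, -175.6]
force: [0.3, 0.3, 0.5]
width: 0.005
t 4.85 pos [0.4464 0.0351 0.06  ] rot [-9.0000e+01 -5.0000e-02 -1.7555e+02] F [0.3 0.3 0.5] w 0.005
shift tool units total [-0.003  0.075  0.002]
```

View pics/s6.png

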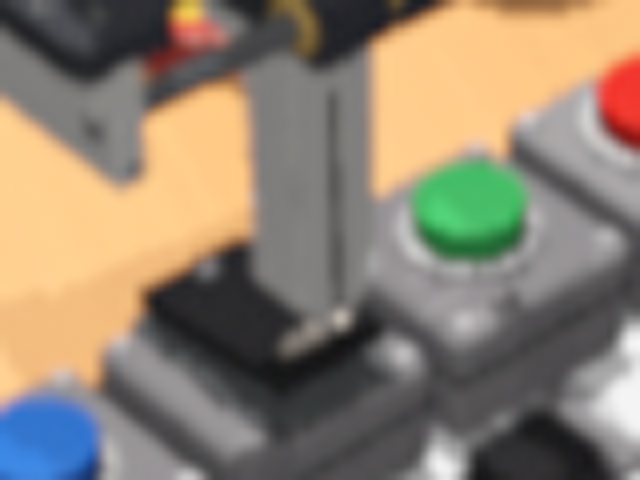

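There is no contact at 0.060, and the tip is now just above the bar. I go on in small steps.

```bash
python3 -m jog '[1,0,0.02,0,0,0,0, 1,0,0.01,0,0,0,0, 1,0,0,0,0,0,0]'; python3 -m jog '[1,0,0.01,0,0,0,0, 1,0,0,0,0,0,0]';  python3 -m jog '[1,0,0.01,0,0,0,0, 1,0,0,0,0,0,0]'
```

```text
time_s: 5.28
ee_pos: [0.4466, 0.0351, 0.0542]
ee_rot: [-90.0, -0.0, -175.6]
force: [-0.4, 0.4, -0.4]
width: 0.006
time_s: 5.52
ee_pos: [0.4467, 0.0351, 0.0523]
ee_rot: [-90.0, -0.0, -175.6]
force: [-0.6, -0.6, -0.5]
width: 0.006
time_s: 5.78
ee_pos: [0.4466, 0.0351, 0.0503]
ee_rot: [-90.0, -0.0, -175.6]
force: [0.3, 1.0, 0.0]
width: 0.005
```

```bash
python3 -m jog '[1,0,0.01,0,0,0,0, 1,0,0,0,0,0,0]'; python3 -m jog '[1,0,0.01,0,0,0,0, 1,0,0,0,0,0,0]';  python3 - <<'E'
from h import *
go([.447,.0347,.045])
d=vision.snapshot("scene");cv2.imwrite("pics/s7.png",cv2.resize(d["pixels"][160:220,180:260,::-1],None,fx=8,fy=8,interpolation=2))
E
```

```text
time_s: 6.02
ee_pos: [0.4466, 0.0351, 0.0482]
ee_rot: [-90.0, -0.0, -175.6]
force: [-0.4, -0.3, -0.2]
width: 0.002
time_s: 6.28
ee_pos: [0.4468, 0.0351, 0.0466]
ee_rot: [-90.0, 0.0, -175.6]
force: [-0.2, -0.1, 2.3]
width: 0.002
t 6.275 pos [0.4468 0.0351 0.0466] rot [-8.9990e+01  1.0000e-02 -1.7555e+02] F [-0.2 -0.1  2.3] w 0.002
shift tool units total [-0.001  0.008  0.002]
```

View pics/s7.png

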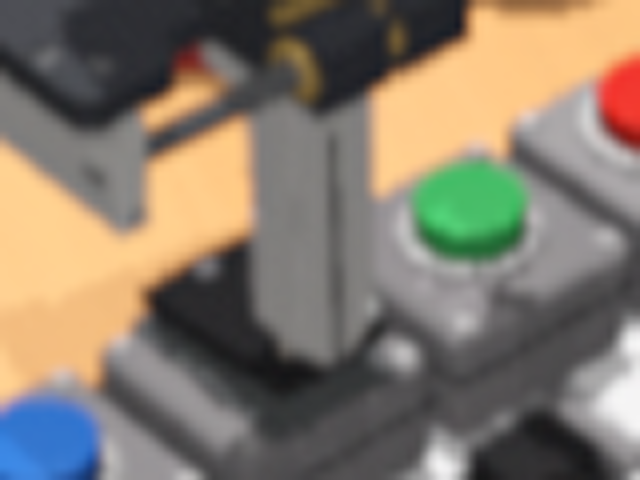

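Contact comes at a reported z of about 0.047 with the tip on the bar. Now I press the rocker over.

```bash
python3 -m jog '[1,0,0.01,0,0,0,0, 1,0,0,0,0,0,0]'; python3 -m jog '[1,0,0.01,0,0,0,0, 1,0,0,0,0,0,0]'; python3 -m jog '[1,0,0.01,0,0,0,0, 1,0,0,0,0,0,0]'
```

```text
time_s: 6.58
ee_pos: [0.4462, 0.035, 0.0444]
ee_rot: [-90.0, -0.1, -175.6]
force: [-3.3, -0.8, 4.5]
width: 0.007
time_s: 6.82
ee_pos: [0.4463, 0.035, 0.0425]
ee_rot: [-90.0, -0.1, -175.6]
force: [-3.6, 0.3, 4.1]
width: 0.005
time_s: 7.08
ee_pos: [0.4459, 0.035, 0.0406]
ee_rot: [-90.0, -0.1, -175.5]
force: [-5.3, -0.4, 6.3]
width: 0.005
```

```bash
python3 -m jog '[1,0,0.01,0,0,0,0, 1,0,0,0,0,0,0]'; python3 -m jog '[1,0,0.01,0,0,0,0, 1,0,0,0,0,0,0]'; python3 - <<'E'
from h import *
go([.447,.0347,.035])
d=vision.snapshot("scene");cv2.imwrite("pics/s8.png",cv2.resize(d["pixels"][160:220,180:260,::-1],None,fx=8,fy=8,interpolation=2))
E
```

```text
time_s: 7.32
ee_pos: [0.446, 0.035, 0.0401]
ee_rot: [-90.0, -0.1, -175.5]
force: [-8.2, 0.2, 13.8]
width: 0.005
time_s: 7.58
ee_pos: [0.446, 0.035, 0.0398]
ee_rot: [-90.0, -0.1, -175.5]
force: [-11.4, -0.3, 21.1]
width: 0.007
t 7.575 pos [0.446  0.035  0.0398] rot [-8.9970e+01 -7.0000e-02 -1.7554e+02] F [-11.4  -0.3  21.1] w 0.007
shift tool units total [-0.005  0.024  0.002]
```

View pics/s8.png

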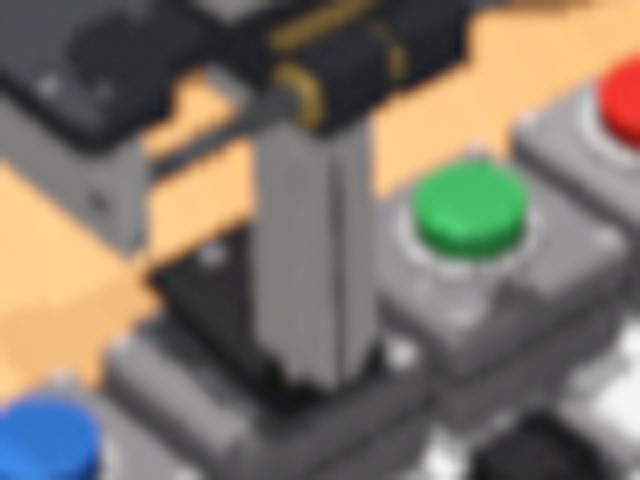

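The force jumped to 21 N with no further travel after about 7 mm, and the far end of the paddle has risen, so this is the hard stop. I lift off and check.

```bash
python3 -m jog '[1,0,-0.1,0,0,0,0, 1,0,-0.15,0,0,0,0, 1,0,0,0,0,0,0, 1,0,0,0,0,0,0]'; python3 - <<'E'
from h import *
go([.4655,.1083,.075])
d=vision.snapshot("scene");cv2.imwrite("pics/s9.png",cv2.resize(d["pixels"][160:220,180:260,::-1],None,fx=8,fy=8,interpolation=2))
E
```

```text
time_s: 8.12
ee_pos: [0.4463, 0.0352, 0.0851]
ee_rot: [-90.0, -0.1, -175.6]
force: [-0.6, -0.0, 0.5]
width: 0.004
t 8.125 pos [0.4463 0.0352 0.0851] rot [-9.0010e+01 -7.0000e-02 -1.7556e+02] F [-0.6 -0.   0.5] w 0.004
shift tool units total [-0.124  0.05  -0.357]
```

View pics/s9.png

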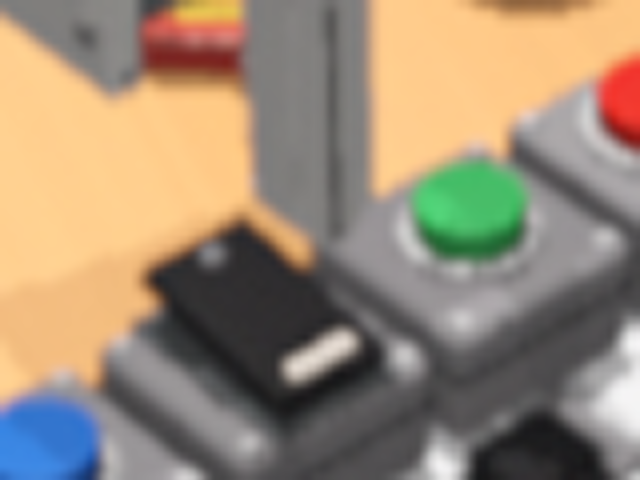

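The paddle is tipped over: the marked end is down (bar at crop (320,357)) and the far end is up. Now to the blue button at height, checking the bar's pixel as well.

```bash
python3 -m jog '[1,-0.042,0,-0.119,0,0,0, 1,-0.042,0,-0.119,0,0,0, 1,-0.040,0,-0.119,0,0,0, 1,0,0,0,0,0,0, 1,0,0.05,0,0,0,0, 1,0,0.05,0,0,0,0, 1,0,0,0,0,0,0]'; python3 - <<'E'
from h import *
go([.4655,.1083,.045])
d=vision.snapshot("scene");cv2.imwrite("pics/s10.png",cv2.resize(d["pixels"][170:240,160:260,::-1],None,fx=7,fy=7,interpolation=2))
a=np.radians(4.5);x=np.array([np.cos(a),np.sin(a)]);p=np.array([.4704,.0365])
print("bar on",proj(d,np.array([*(p-x*.02295),.0636])),"off",proj(d,np.array([*(p-x*.0206),.070])))
g=d["pixels"].min(2)[196:212,212:230];ys,xs=np.nonzero(g>150);print(xs.mean()+212,ys.mean()+196,len(xs))
w=vision.snapshot("wrist");cv2.imwrite("pics/w10.png",cv2.resize(w["pixels"][100:270,150:350,::-1],None,fx=3.5,fy=3.5,interpolation=2))
E
```

```text
time_s: 9.05
ee_pos: [0.4646, 0.1074, 0.0647]
ee_rot: [-90.0, -0.2, -175.6]
force: [-0.3, 0.4, -0.2]
width: 0.008
t 9.05 pos [0.4646 0.1074 0.0647] rot [ -89.98   -0.19 -175.61] F [-0.3  0.4 -0.2] w 0.008
shift tool units total [-0.005  0.098 -0.004]
bar on (np.float64(219.46691072386633), np.float64(204.92756325305604)) off (np.float64(218.6577515577453), np.float64(202.00085340911394))
221.94444444444446 202.88888888888889 18
```

View pics/s10.png

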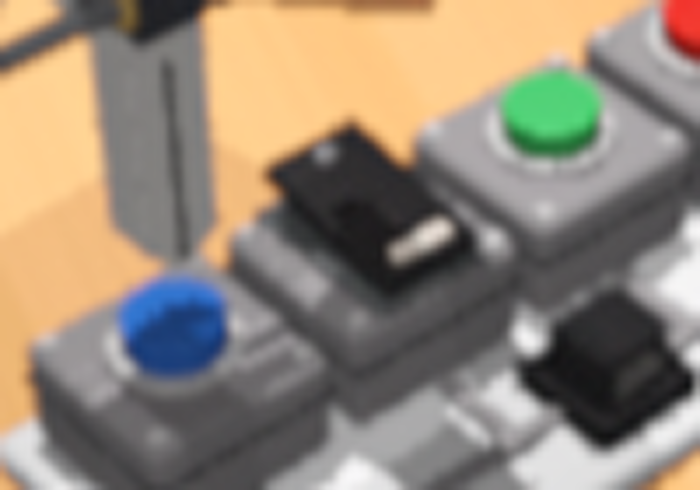

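View pics/w10.png

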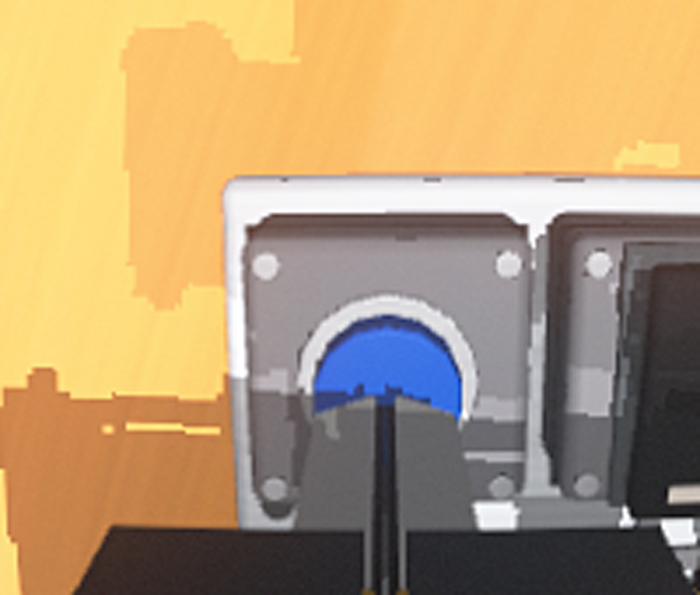

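The bar at (220,204.4) matches the "on" prediction (219.5,204.9), so the rocker is fully over. The wrist view shows the tips centred on the blue cap (col 383 against 388). I descend onto blue.

```bash
python3 -m jog '[1,-0.003,0.05,-0.003,0,0,0, 1,0,0.04,0,0,0,0, 1,0,0,0,0,0,0, 1,0,0,0,0,0,0]'; python3 -m jog '[1,0,0.01,0,0,0,0, 1,0,0.01,0,0,0,0, 1,0,0,0,0,0,0]'; python3 -m jog '[1,0,0.01,0,0,0,0, 1,0,0,0,0,0,0]'
```

```text
time_s: 9.65
ee_pos: [0.4665, 0.1089, 0.0484]
ee_rot: [-90.0, -0.0, -175.5]
force: [-0.1, -0.3, 0.0]
width: 0.006
time_s: 10.02
ee_pos: [0.4664, 0.1089, 0.0443]
ee_rot: [-90.0, -0.0, -175.5]
force: [-0.3, -0.3, 0.3]
width: 0.004
time_s: 10.28
ee_pos: [0.4664, 0.1089, 0.0422]
ee_rot: [-90.0, -0.0, -175.6]
force: [-1.0, -0.1, -0.3]
width: 0.007
```

```bash
for i in 1; do python3 -m jog '[1,0,0.01,0,0,0,0, 1,0,0,0,0,0,0]'; python3 -m jog '[1,0,0.01,0,0,0,0, 1,0,0,0,0,0,0]'; python3 -m jog '[1,0,0.01,0,0,0,0, 1,0,0,0,0,0,0]'; python3 -m jog '[1,0,0.01,0,0,0,0, 1,0,0,0,0,0,0]'; done
```

```text
time_s: 10.52
ee_pos: [0.4667, 0.1089, 0.0406]
ee_rot: [-90.0, 0.0, -175.6]
force: [-0.2, -0.4, 1.0]
width: 0.005
time_s: 10.78
ee_pos: [0.4667, 0.1089, 0.0388]
ee_rot: [-90.0, 0.0, -175.6]
force: [-0.3, 0.1, 2.1]
width: 0.006
time_s: 11.02
ee_pos: [0.4668, 0.1089, 0.0365]
ee_rot: [-90.0, 0.0, -175.6]
force: [-0.4, -0.1, 2.8]
width: 0.006
time_s: 11.28
ee_pos: [0.4667, 0.1089, 0.0343]
ee_rot: [-90.0, 0.0, -175.6]
force: [0.3, -0.3, 2.7]
width: 0.006
```

```bash
python3 -m jog '[1,0,0.01,0,0,0,0, 1,0,0,0,0,0,0]'; python3 -m jog '[1,0,0.01,0,0,0,0, 1,0,0,0,0,0,0]'; python3 -m jog '[1,0,0.005,0,0,0,0, 1,0,0,0,0,0,0]'
```

```text
time_s: 11.52
ee_pos: [0.4667, 0.1089, 0.0325]
ee_rot: [-90.0, 0.0, -175.6]
force: [-0.2, 0.5, 3.3]
width: 0.002
time_s: 11.78
ee_pos: [0.4668, 0.1089, 0.0323]
ee_rot: [-90.0, 0.1, -175.5]
force: [-3.9, -0.5, 12.5]
width: 0.005
time_s: 12.02
ee_pos: [0.4669, 0.1089, 0.0323]
ee_rot: [-90.0, 0.1, -175.5]
force: [-4.7, -0.8, 16.7]
width: 0.003
```

The hard stop is at 0.0323: 8.2 mm of travel, then the force rises to 17 N. I lift off and check blue.

```bash
python3 -m jog '[1,0,-0.1,0,0,0,0, 1,0,-0.17,0,0,0,0, 1,0,0,0,0,0,0, 1,0,0,0,0,0,0]'; python3 - <<'E'
from h import *
go([.4772,-.0352,.085])
d=vision.snapshot("scene");cv2.imwrite("pics/s11.png",cv2.resize(d["pixels"][170:240,160:260,::-1],None,fx=7,fy=7,interpolation=2))
print(blobs(d,"scene")["blue"])
for z in(.0565,.0645): print(z,proj(d,np.array([.466,.1083,z])))
E
```

```text
time_s: 12.52
ee_pos: [0.4655, 0.1087, 0.0818]
ee_rot: [-90.0, -0.1, -175.6]
force: [-0.1, 0.7, -0.4]
width: 0.005
t 12.525 pos [0.4655 0.1087 0.0818] rot [-8.9990e+01 -1.5000e-01 -1.7555e+02] F [-0.1  0.7 -0.4] w 0.005
shift tool units total [-0.002 -0.016  0.722]
(array([184.576, 217.904]), array([178, 213,  14,  11, 125], dtype=int32))
0.0565 (np.float64(184.1215469030149), np.float64(217.36172540497213))
0.0645 (np.float64(183.84360040988645), np.float64(214.41680249201409))
```

View pics/s11.png

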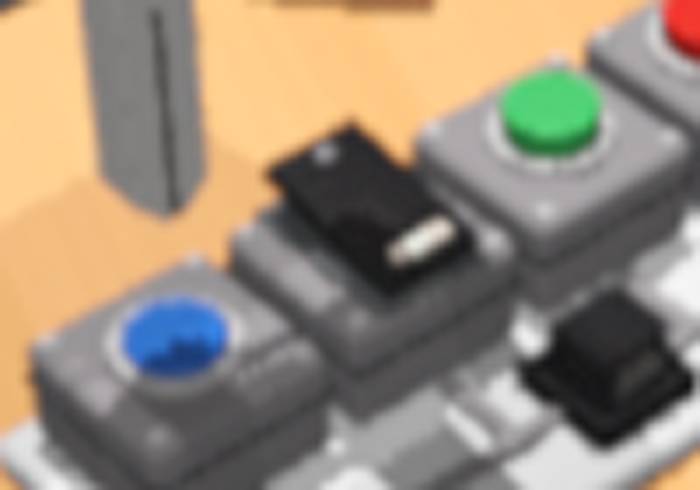

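The blue cap now sits near its bezel (centroid row 216.0 to 217.9, with the side almost gone), so it is in. The rocker is still over. Now across to green, passing above the rocker.

```bash
python3 -m jog '[1,0,-0.02,0.144,0,0,0, 1,0,0,0.144,0,0,0, 1,0,0,0.144,0,0,0, 1,0,0,0.145,0,0,0, 1,0,0,0.145,0,0,0, 1,0,0,0,0,0,0, 1,0,0,0,0,0,0]'; python3 - <<'E'
from h import *
go([.4772,-.0352,.045])
E
```

```text
time_s: 13.45
ee_pos: [0.4769, -0.0344, 0.0863]
ee_rot: [-90.1, -0.1, -175.6]
force: [1.2, -0.2, 0.2]
width: 0.004
t 13.45 pos [ 0.4769 -0.0344  0.0863] rot [-9.0070e+01 -1.2000e-01 -1.7556e+02] F [ 1.2 -0.2  0.2] w 0.004
shift tool units total [-0.002  0.206  0.004]
```

```bash
python3 -m jog '[1,0,0.1,0.003,0,0,0, 1,0,0.08,0,0,0,0, 1,0,0,0,0,0,0, 1,0,0,0,0,0,0]'; python3 - <<'E'
from h import *
go([.4772,-.0352,.041])
d=vision.snapshot("scene");cv2.imwrite("pics/s12.png",cv2.resize(d["pixels"][150:230,170:290,::-1],None,fx=6,fy=6,interpolation=2))
w=vision.snapshot("wrist");cv2.imwrite("pics/w12.png",cv2.resize(w["pixels"][100:270,150:350,::-1],None,fx=3.5,fy=3.5,interpolation=2))
E
```

```text
time_s: 13.95
ee_pos: [0.478, -0.0353, 0.0517]
ee_rot: [-90.0, 0.0, -175.5]
force: [-0.0, -0.3, 1.2]
width: 0.003
t 13.95 pos [ 0.478  -0.0353  0.0517] rot [-9.0000e+01  2.0000e-02 -1.7552e+02] F [-0.  -0.3  1.2] w 0.003
shift tool units total [ 0.004  0.054 -0.001]
```

View pics/s12.png

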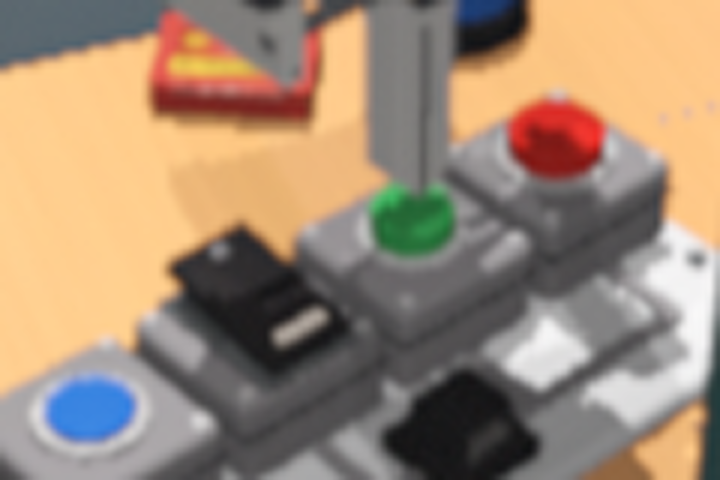

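View pics/w12.png

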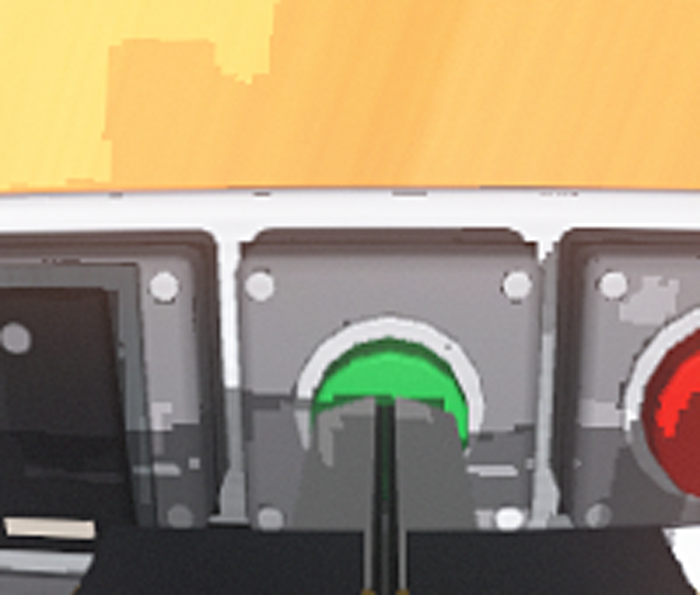

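The blue cap is now flat within its bezel (unshaded at crop (90,408)), and the tips are centred above green (col 385 against 390). Pressing green.

```bash
python3 -m jog '[1,0,0.02,0,0,0,0, 1,0,0.02,0,0,0,0, 1,0,0.01,0,0,0,0, 1,0,0,0,0,0,0]'; python3 -m jog '[1,0,0.01,0,0,0,0, 1,0,0.01,0,0,0,0, 1,0,0,0,0,0,0]'; python3 -m jog '[1,0,0.01,0,0,0,0, 1,0,0.01,0,0,0,0, 1,0,0,0,0,0,0]'
```

```text
time_s: 14.55
ee_pos: [0.4775, -0.0357, 0.0411]
ee_rot: [-90.0, -0.0, -175.6]
force: [-0.8, 0.2, 0.2]
width: 0.006
time_s: 14.92
ee_pos: [0.478, -0.0357, 0.0377]
ee_rot: [-90.0, 0.0, -175.6]
force: [-0.8, 0.1, 2.4]
width: 0.01
time_s: 15.3
ee_pos: [0.478, -0.0357, 0.0337]
ee_rot: [-90.0, 0.0, -175.6]
force: [-1.0, 0.6, 3.8]
width: 0.002
```

```bash
python3 -m jog '[1,0,0.01,0,0,0,0, 1,0,0,0,0,0,0]'; python3 -m jog '[1,0,0.01,0,0,0,0, 1,0,0,0,0,0,0]'; python3 -m jog '[1,0,0.005,0,0,0,0, 1,0,0,0,0,0,0]'
```

```text
time_s: 15.55
ee_pos: [0.478, -0.0358, 0.0324]
ee_rot: [-90.0, 0.0, -175.6]
force: [-2.1, 0.2, 8.5]
width: 0.004
time_s: 15.8
ee_pos: [0.4781, -0.0358, 0.0322]
ee_rot: [-90.0, 0.1, -175.5]
force: [-5.9, 0.4, 16.2]
width: 0.004
time_s: 16.05
ee_pos: [0.4782, -0.0358, 0.032]
ee_rot: [-90.0, 0.1, -175.5]
force: [-7.3, 1.1, 19.9]
width: 0.004
```

The hard stop is at 0.032, the same height as blue, with 20 N against a 5 N spring. I hold still and do the final checks.

```bash
python3 -m jog '[1,0,0,0,0,0,0, 1,0,0,0,0,0,0, 1,0,0,0,0,0,0, 1,0,0,0,0,0,0]'; python3 - <<'E'
from h import *
go([.4782,-.0357,.032])
d=vision.snapshot("scene");cv2.imwrite("pics/s13.png",cv2.resize(d["pixels"][150:240,165:305,::-1],None,fx=5.5,fy=5.5,interpolation=2))
t=vision.snapshot("top");cv2.imwrite("pics/t13.png",t["pixels"][:,:,::-1])
print(blobs(d,"scene")["blue"])
E
```

```text
time_s: 16.55
ee_pos: [0.4782, -0.0358, 0.0321]
ee_rot: [-90.0, 0.1, -175.5]
force: [-7.4, 1.5, 18.9]
width: 0.01
t 16.55 pos [ 0.4782 -0.0358  0.0321] rot [-8.9960e+01  8.0000e-02 -1.7554e+02] F [-7.4  1.5 18.9] w 0.01
shift tool units total [-0.  0. -0.]
(array([184.43362832, 217.72566372]), array([178, 213,  14,  10, 113], dtype=int32))
```

View pics/s13.png

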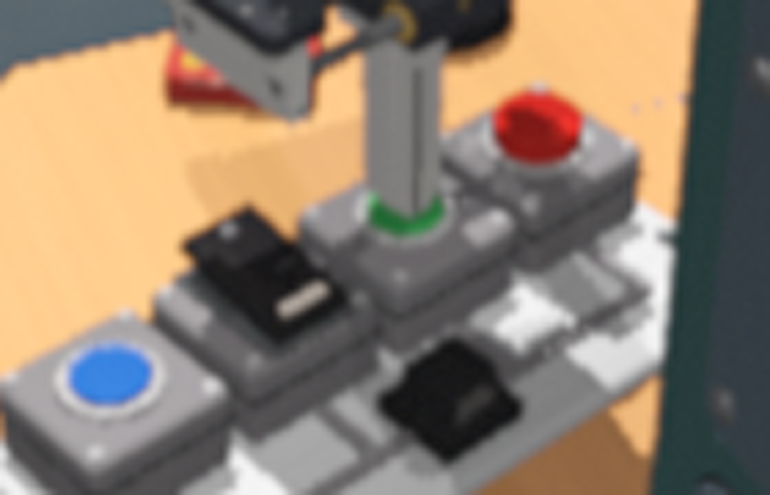

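View pics/t13.png

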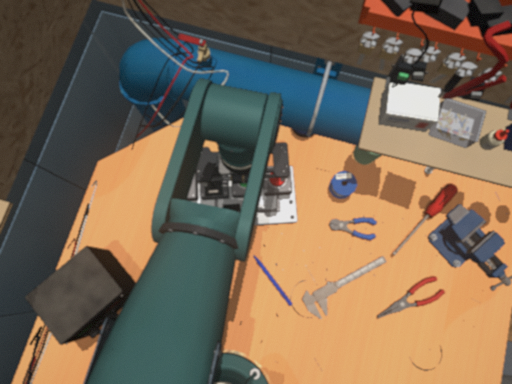

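The final pictures show the rocker over (bar at crop (302,298)), blue flush, green held down under the tips, red still standing proud, and the relay, spool (343,185) and cutters (352,228) where they were. The push is steady at about 19 N, so I hand in.

```bash
python3 -c "
from station import manip
print(manip.close_job())"
```

```text
the job is handed in; nothing more can be done
None
```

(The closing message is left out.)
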